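# Lay a bracelet stand down in its carrying cradle for the night

### The job

The emptied T-bar bracelet stand goes to the safe lying in its wooden cradle. Using fingertip pushes only, first slide the upright stand along the cradle until the front edge of its foot sits square against the low stop strip, then tip it over the stop so that its padded bar comes down gently, without a slam, on the padded rest block, and last swing the wire bail over by its tab until it lies on top of the padded bar. Do not lift the stand, and leave everything else where it is.

Things in the scene. Friction and masses are not known exactly. Their poses are not given: they have to be found in the camera images.
- cradle: Wooden carrying cradle, 267 x 148 mm, fixed to the table. Origin: centre of its underside, on the table top; +x runs from the open foot end (no wall there) to the rest block, z up. Grey lined floor 10 mm above the table, side rails (y = +-67 to +-74 mm) 16 mm. Wooden cheeks beside the rest block: inner faces y = +-60 mm, x = 86 to 132 mm, tops 68 to 79 mm above the table.
- stop (a point): Middle of the stop strip's face that looks to the foot end, at lined-floor level (cradle x = -21.5 mm, y = 0, z = 10 mm); axes as the cradle's. The wooden strip is 10 mm wide (to x = -11.5 mm), as long as the floor is wide, and stands only 4.5 mm above the lined floor.
- pad (a point): Centre of the top of the grey pad on the rest block (cradle x = 95 mm, y = 0, z = 59 mm above the table); axes as the cradle's. The pad measures 50 mm (x) by 119 mm (y).
- stand: Loose T-bar bracelet stand, 151 mm tall, about 0.6 kg, most of it in its dark steel foot. Origin: centre of the foot's underside; z along the 12 mm stem, y along the padded bar, +x to the stop. Foot: plate 84 (x) x 96 (y) x 5 mm, on it a step 68 x 80 mm, to 13 mm height. Starts upright on the lined floor, 12 to 20 mm short of the stop, up to 7 degrees askew. Friction about 0.6.
- stand_toe (a point): Middle of the foot's front lower edge (stand x = 42 mm, y = 0, z = 0): it goes against the stop, and the stand tips about it. It balances when tipped about 68 degrees, beyond that it settles by itself on the pad at about 77 degrees; the edge slips back about 5 mm from the stop on the way.
- stand_bar (a point): Centre of the grey padded bar (stand x = 0, y = 0, z = 130 mm), a cylinder 42 mm in diameter and 96 mm long along stand y. It is 21 mm above the pad when the stand lies in the cradle.
- bail (a joint): Hinge angle of the wire bail (rad). At 0 it leans 10 degrees outward (to cradle +x) from upright; it grows as the bail swings up and over towards cradle -x: upright at 0.17, about 1.06 when it lies on the bar of the lying stand. Starts between 0 and 0.15. Stiff hinge (0.025 N m): stays where left. Crossbar: 6 mm wire, 140 mm wide, 50 mm from the hinge; side wires at y = +-70 mm.
- bail_hinge (a point): Middle of the bail's hinge axis (cradle x = 120 mm, y = 0, z = 70 mm); the axis runs along cradle y.
- bail_tab (a point): Outer end of the bail's thumb tab, a steel plate 44 mm wide (cradle y) and 3 mm thick in the middle of the crossbar, 50 to 68 mm from the hinge axis; this point is 68 mm from it.
- shell_bracelet: Bystander: ring of dark shell pieces, 66 mm wide, 17 mm high, lying in the cradle between the stop strip and the rest block, where the stem will lie well above it. Origin at centre of underside.
- ring_box: Bystander: closed dark blue ring box, 55 x 52 x 45 mm, on the table beside the cradle (cradle +y side).
- tweezers: Bystander: steel tweezers, 138 mm long, on the table beside the cradle (cradle -y side).
- loupe: Bystander: folding loupe, 35 x 29 x 14 mm, on the table beside the cradle (cradle -y side).
- dark_bracelet: Bystander: dark stone bracelet, 62 mm wide, 20 mm high, on the table between the cradle and the glass showcase.
- card_terminal: Bystander: dark payment terminal, 164 x 67 x 50 mm, on the table behind the cradle, to the right.
- tape: Bystander: roll of brown tape, 93 mm across, 48 mm high, on the table at the right, behind.

How it is judged:
On the way, in this order (a step that is already met when the one before it is completed fails the run):
1. the upright stand's foot sits square against the stop strip (x of stand_toe in the frame of stop above -0.006 m and angle between the x axis of stand and the x axis of cradle, either way round below 0.1 rad and angle between stand's own z axis and vertical below 0.06 rad), for 0.2 s.
2. the stand lies still over the stop with its padded bar on the rest block (angle between stand's own z axis and vertical between 1.26 and 1.45 rad and x of stand_bar in the frame of pad between -0.014 and 0.014 m and y of stand_bar in the frame of pad between -0.016 and 0.016 m and z of stand_bar in the frame of pad below 0.028 m and x of stand_toe in the frame of stop above -0.02 m and angular speed of stand below 0.1 rad/s), for 0.3 s.
At the end, for the whole second after the job is handed in: Stand at rest lying over the stop (72 to 83 degrees from upright, foot edge within 20 mm of the stop), padded bar down on the rest block (within 14 mm along and 16 mm across of its centre), bail over the bar (above 0.93 rad) (all of step 2 and value of joint bail above 0.93 rad and velocity of joint bail below 0.05 rad/s); the robot touches nothing.
It fails at once if the stand is shoved over or dropped: it turns faster than 3 rad/s (its bar would slam down at about 0.45 m/s) (angular speed of stand above 3 rad/s).
It fails at once if the stand is lifted: the front edge of its foot rises more than 25 mm above the cradle's floor (z of stand_toe in the frame of stop above 0.025 m).
It fails at once if another thing on the table is moved by more than 15 mm (distance of any of shell_bracelet, ring_box, tweezers, loupe, dark_bracelet, card_terminal, tape from where it was at the start of the episode above 0.015 m).
It also fails if it takes over 72 s, if anything falls off the work surface, if the arm or the gripper's body presses on something with over 40 N, if the wrist force passes 120 N, or if a joint passes its speed limit or range.

### The arm

A 6-joint arm with a two-finger parallel gripper is mounted at the origin on a cart in front of the work surface, level with it; the furniture and walls round the work are solid. World frame = base frame: x ahead of the robot, y to its left, z up, the work surface at z = 0. Lengths are in m, angles in rad, forces in N, time in s.
With the tool pointing down it reaches from about 0.35 to 0.85 m from the base axis. Payload 8.1 kg.
Tool frame: the origin (TCP) lies midway between the tips of the shut fingers; the grasp point (between the pads) lies env.pinch_z behind it (env.pinch_z is the distance from the TCP to the grasp point, in m); z points along the fingers, y is the line along which they close (so a half turn about z gives the same grasp; the last joint's range is limited). The gripper opens to 93 mm and grips with 3 to 60 N. Pads are 15 mm wide; open, the fingers measure 128 mm over their backs; the gripper's body (75 mm by 188 mm) begins 65 mm behind the grasp point.
Start: joints at [1.209, 0.13, 1.488, -0, 1.523, -0.085], TCP at [0.164, 0.577, 0.219] pointing down, gripper open.
Joint ranges: [-2.96, 2.96], [-0.89, 2.26], [0.02, 2.5], [-1.34, 4.48], [0, 2.73], [-2.66, 2.66]. Speed limits (rad/s): [2.39, 2.39, 2.79, 3.14, 3.14, 3.14].

### API

Orientations are given as a rotation vector (axis times angle).
In Python, from plant import env gives the robot as it stands.
- The arm moves only by the shell command python3 -m pendant 'ROWS' [OPENING]. ROWS is a JSON object of lists of equal length, an entry for each row: "travel": the shift along the tool's x, y, z in m, a list of three; "twist": the turn, a rotation vector about the tool's x, y, z in degrees, a list of three. In form: {"travel": [[tx, ty, tz], ...], "twist": [[wx, wy, wz], ...]}. A call has 1 to 8 rows; each row is the pose to reach, as a shift and turn from the pose commanded when the call began, along the tool's axes at that moment; what a row does not reach only later rows make up. A row lasts 1/10 s, in which the tool goes at most 50 mm and 8.59 degrees, less where a joint would pass 70% of its speed; a pose out of reach is approached as far as the arm can. A call with a gripper value outside its range is refused whole. OPENING is the closure, from 0 (fully open) to 1 (shut), set as the call begins (- or left out, the last holds). The fingers move at their own pace and stop on an object; the grip force is fixed at half the most. Time passes only in rows, so rows that repeat a pose let the fingers close. It gives the time, the measured TCP pose, the force, the opening and the grip force at its end, in the units of the state.
- env.state(): the state, without advancing time (a new reading comes with each control period).
- env.read_camera(name): name is "scene" or "top"; returns the picture (384x512x3 uint8, blue, green, red); there is no depth.
- env.get_calibration(name): a dict with "K" (3x3 intrinsics, pixels), "dist" ([k1, k2, p1, p2, k3] as OpenCV has them; the pictures are not rectified), "extrinsics" (4x4, takes a point from camera to world coordinates). Camera axes: x right, y down, z forward; pixel columns grow to the right and rows downward; lengths in m; the calibration is good to about 2 mm. A picture is of the moment at which its call begins. get_calibration takes no time and is no camera call.
- env.close_job(): hands the job in; it is judged then, once.
The state is a dict: "time_s": time; "joints": joint angles; "qvel": joint speeds; "effort": joint torques, N m; "position": TCP position; "tool_rot": TCP orientation; "wrist_force": force on the tool from outside, world axes, zero at the start; "torque": the same for the moment, N m; "grip_width": opening from 0.0 (shut) to 1.0 (fully open); "grip_force": force on a finger pad.
Only numpy, scipy, OpenCV 4.12 (cv2) and the standard library are available. Lean on these libraries where they do the work, as an engineer would, in place of code of your own. Each camera call takes 0.05 s, during which the arm holds its last target. There are 200 camera calls.

## Working session

There is one attempt and no reset: what is moved stays moved. The work goes in short steps, Python scripts to look and compute and a shell command to move; the robot and the scene stay as the last step left them, time stands still between calls to the robot, and variables do not carry over. Pictures are saved under pics/ and viewed, at most 10 in all, crops included, and the job is handed in when it is done.

```bash
ls; mkdir -p pics
python3 - <<'E'
from plant import env
import cv2,numpy as np
print(env.state(), env.pinch_z)
for n in("scene","top"):
    c=env.get_calibration(n);print(n,c)
    cv2.imwrite(f"pics/{n}0.png",env.read_camera(n))
E
```

```text
pics
{'time_s': 0.0, 'joints': array([ 1.20862178e+00,  1.31168952e-01,  1.48926411e+00, -2.18083596e-05,
        1.52300331e+00, -8.54057120e-02]), 'qvel': array([ 1.00261702e-03,  1.93658248e-03, -6.07116411e-04,  4.01072642e-04,
       -6.25547427e-04,  1.00092407e-06]), 'effort': array([ 3.01371847e-04, -5.59804308e+01, -4.91767430e+01,  7.67102279e-02,
        3.50029359e-02, -1.51207119e-04]), 'position': array([0.16373701, 0.57663562, 0.21759113]), 'tool_rot': array([-4.33305872e-01, -3.11117423e+00,  2.83112707e-03]), 'wrist_force': array([0.14035611, 0.68093348, 0.03527207]), 'torque': array([-0.00744453,  0.03880724, -0.0251836 ]), 'grip_force': 0.0, 'grip_width': 1.0019577289205746} 0.0188
scene {'K': array([[406.16261461,   0.        , 256.08793238],
       [  0.        , 406.16261461, 190.89930947],
       [  0.        ,   0.        ,   1.        ]]), 'dist': array([-0.01995652,  0.        ,  0.        ,  0.        ,  0.        ]), 'extrinsics': array([[-0.34354042,  0.41912195, -0.84042654,  1.3440443 ],
       [ 0.93899668,  0.16881172, -0.2996462 ,  0.22741574],
       [ 0.01628555, -0.89209831, -0.45154777,  0.54646583],
       [ 0.        ,  0.        ,  0.        ,  1.        ]])}
top {'K': array([[476.66874631,   0.        , 254.05819117],
       [  0.        , 476.66874631, 192.22781832],
       [  0.        ,   0.        ,   1.        ]]), 'dist': array([-0.15395764,  0.        ,  0.        ,  0.        ,  0.        ]), 'extrinsics': array([[-0.01216072, -0.99163616,  0.12849066,  0.40282953],
       [-0.99950368,  0.01578935,  0.02725963, -0.07010009],
       [-0.02906042, -0.12809539, -0.991336  ,  1.26741178],
       [ 0.        ,  0.        ,  0.        ,  1.        ]])}
```

View pics/top0.png

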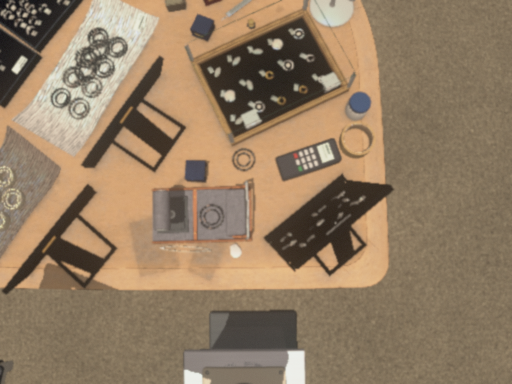

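View pics/scene0.png

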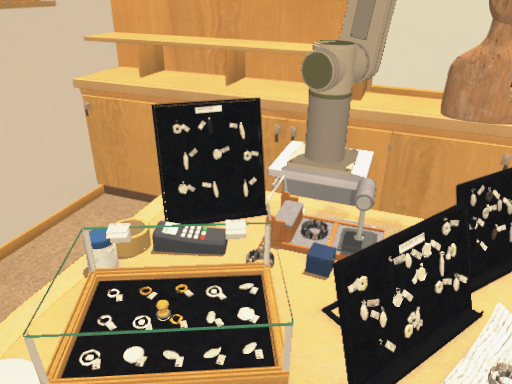

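The top view shows the cradle at about (153–254, 183–243), with the foot at the left around (177, 212) and the rest block and bail at the right around x≈248. In the scene view the stand is at about (360, 215) and the rest block at about (287, 220). I'll enlarge both.

Run:
```python
import cv2,numpy as np
a=cv2.imread("pics/top0.png")[165:265,140:270]
b=cv2.imread("pics/scene0.png")[170:270,250:400]
a=cv2.resize(a,None,fx=6,fy=6,interpolation=cv2.INTER_CUBIC);b=cv2.resize(b,None,fx=5.2,fy=5.2,interpolation=cv2.INTER_CUBIC)
cv2.imwrite("pics/ca.png",a);cv2.imwrite("pics/cb.png",b)
```

```text
(no output)
```

View pics/ca.png

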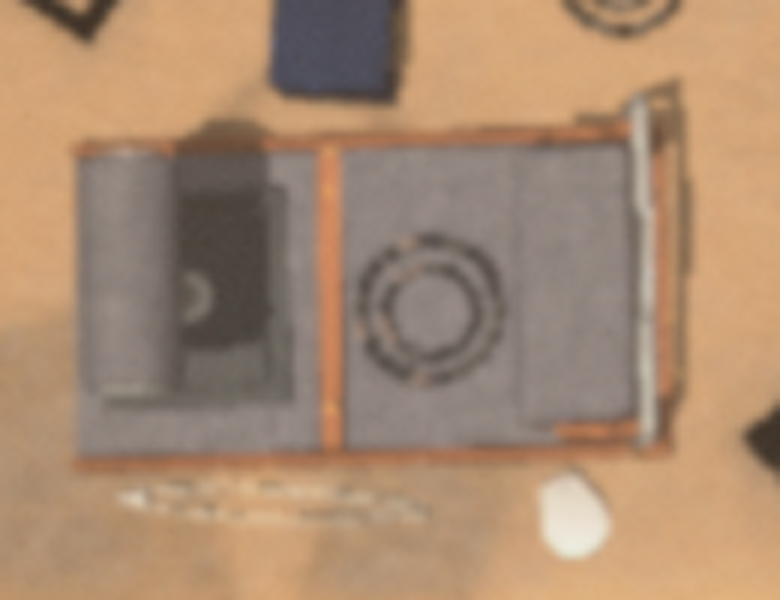

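View pics/cb.png

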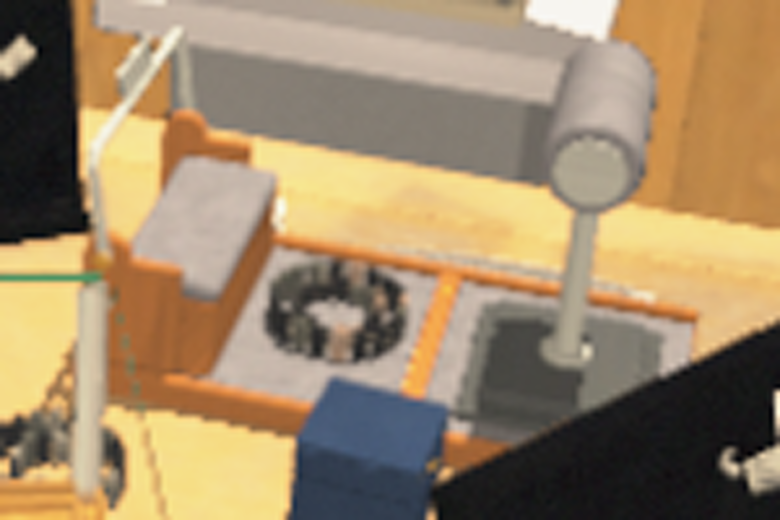

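The crops show the stop strip face at crop x≈320 (y 147–452), the foot's front edge running (285,187)–(292,400) and the bar axis at (127,152)–(137,393). The bail is close to upright at x≈645. Next I fit the poses.

```bash
cat > h.py <<'E'
import cv2,numpy as np
from scipy.optimize import least_squares
from plant import env
C={n:env.get_calibration(n) for n in("scene","top")}
def proj(n,P):
    c=C[n];T=np.linalg.inv(c["extrinsics"]);r,_=cv2.Rodrigues(T[:3,:3])
    return cv2.projectPoints(np.array(P,float).reshape(-1,1,3),r,T[:3,3],c["K"],c["dist"])[0].reshape(-1,2)
def place(p,P):
    c,s=np.cos(p[2]),np.sin(p[2]);P=np.array(P,float)/1000
    return np.c_[p[0]+c*P[:,0]-s*P[:,1],p[1]+s*P[:,0]+c*P[:,1],P[:,2]]
def fit(obs,p0):
    f=lambda p:np.concatenate([(proj(n,place(p,[P]))[0]-uv)for n,uv,P in obs])
    r=least_squares(f,p0,loss="soft_l1");return r.x,f(r.x).reshape(-1,2)
def ray(n,uv,z):
    c=C[n];q=cv2.undistortPoints(np.array([[uv]],float),c["K"],c["dist"])[0,0]
    d=c["extrinsics"][:3,:3]@[q[0],q[1],1];o=c["extrinsics"][:3,3];return o+d*(z-o[2])/d[2]
E
cat > f.py <<'E'
from h import *
np.set_printoptions(precision=4,suppress=True)
t=lambda x,y:("top",(140+(x+.5)/6-.5,165+(y+.5)/6-.5))
s=lambda x,y:("scene",(250+(x+.5)/5.2-.5,170+(y+.5)/5.2-.5))
cr,e=fit([(*t(319,147),(-21.5,67,14.5)),(*t(319,452),(-21.5,-67,14.5)),(*t(341,147),(-11.5,67,14.5)),(*t(341,452),(-11.5,-67,14.5)),
 (*t(77,145),(-133.5,74,16)),(*t(77,468),(-133.5,-74,16)),(*s(697,313),(-133.5,-74,16)),(*s(407,398),(-11.5,67,14.5)),(*s(437,273),(-11.5,-67,14.5))],[.3,0,-1.57])
print("cradle",cr);print(e)
st,e=fit([(*t(285,187),(42,48,15)),(*t(292,400),(42,-48,15)),(*t(127,152),(0,48,140)),(*t(137,393),(0,-48,140)),(*s(592,172),(0,48,140)),(*s(567,352),(0,0,23))],[*cr[:2],-1.57])
print("stand",st);print(e)
c,s_=np.cos(cr[2]),np.sin(cr[2]);R=np.array([[c,-s_],[s_,c]])
print("stand in cradle mm",R.T@(st[:2]-cr[:2])*1000,np.degrees(st[2]-cr[2]))
print("toe",(R.T@(place(st,[(42,0,0)])[0,:2]-cr[:2]))*1000)
# bail angle: crossbar centre
for n,ends in(("top",[t(640,98),t(648,447)]),("scene",[s(97,150),s(180,32)])):
  for a in np.arange(0,.2,.05):
    g=a-np.radians(10)
    P=proj(n,place(cr,[(120-50*np.sin(g),y,70+50*np.cos(g)) for y in(70,-70)]))
    print(n,round(a,2),(P-[q[1] for q in ends]).ravel())
E
python3 f.py
```

```text
cradle [ 0.5084  0.1061 -1.5628]
[[-0.0362  0.3866]
 [ 0.2389 -0.1199]
 [ 0.0102  0.2962]
 [ 0.3305 -0.1851]
 [-1.0115 -0.9264]
 [-1.2541  0.5003]
 [-0.0276 -1.0501]
 [-4.3141  3.9011]
 [ 0.2474 -0.6826]]
stand [ 0.509   0.1844 -1.5171]
[[-0.7049 -0.2156]
 [-0.0934  0.242 ]
 [-0.2798  0.5333]
 [-0.2608  0.0714]
 [-0.5034  0.4648]
 [-1.0768  0.3947]]
stand in cradle mm [-78.3029   1.1517] 2.6172305882135296
toe [-36.3467   3.0696]
top 0.0 [ 0.9071  0.1071  0.6496 -0.4805]
top 0.05 [-0.1124  0.1088 -0.3843 -0.464 ]
top 0.1 [-1.1363  0.1184 -1.4227 -0.4459]
top 0.15 [-2.1617  0.1358 -2.4629 -0.4261]
scene 0.0 [-2.5779  0.7408 -1.0609 -0.7678]
scene 0.05 [-1.5261  0.7832 -0.115  -0.7512]
scene 0.1 [-0.4673  0.8758  0.8361 -0.6889]
scene 0.15 [ 0.5957  1.0185  1.7898 -0.5812]
```

```bash
cat >> h.py <<'E'
from scipy.spatial.transform import Rotation as Ro
CR=np.array([0.5084,0.1061,-1.5628])
ex=np.array([np.cos(CR[2]),np.sin(CR[2]),0]);ey=np.array([-ex[1],ex[0],0]);ez=np.array([0,0,1.])
def w(x,y,z): return np.array([CR[0],CR[1],0])+(ex*x+ey*y)/1000+ez*z/1000
def toC(p): q=np.array(p)-[CR[0],CR[1],0];return np.array([q@ex,q@ey,q[2]])*1000
def Rt(t,s=1):
    t=np.radians(t);z=np.sin(t)*ex-np.cos(t)*ez;y=s*ey
    return np.c_[np.cross(y,z),y,z]
def plan(x,y,z,t,s=1):
    "target in cradle mm and tilt deg -> travel, twist in tool axes"
    S=env.state();R=Ro.from_rotvec(S["tool_rot"]).as_matrix()
    tr=R.T@(w(x,y,z)-S["position"]);tw=Ro.from_matrix(R.T@Rt(t,s)).as_rotvec(degrees=True)
    return np.round(tr,4),np.round(tw,1)
def where():
    S=env.state();R=Ro.from_rotvec(S["tool_rot"]).as_matrix()
    print("t",S["time_s"],"C",toC(S["position"]).round(1),"F",(np.c_[ex,ey,ez].T@S["wrist_force"]).round(1),"tilt",np.degrees(np.arctan2(R[:,2]@ex,-R[2,2])).round(1),"w",round(S["grip_width"],3),"j",S["joints"].round(2))
def tri(ut,us):
    A=[];b=[]
    for n,u in(("top",ut),("scene",us)):
        o=C[n]["extrinsics"][:3,3];d=ray(n,u,0)-o;d/=np.linalg.norm(d);M=np.eye(3)-np.outer(d,d);A.append(M);b.append(M@o)
    return np.linalg.lstsq(np.vstack(A),np.hstack(b),rcond=None)[0]
E
python3 - <<'E'
from h import *
np.set_printoptions(precision=3,suppress=True)
where();S=env.state();print(Ro.from_rotvec(S["tool_rot"]).as_matrix())
for s in(1,-1):print(s,plan(-150,1,200,20,s))
print("disp right near corner base",ray("top",(265,240),0),"alt tops",tri((293,270),(262,98)),tri((392,185),(157,103)),tri((265,240),(262,98)))
print("disp2",tri((95,187),(460,185)),ray("top",(95,187),.2),ray("top",(5,290),.2));print("disp1",tri((85,165),(470,205)),tri((160,58),(335,260)),ray("top",(85,165),.2))
E
```

```text
t 0.1 C [-473.3 -340.9  217.7] F [ 0.2 -0.6 -0.4] tilt 0.1 w 0.996 j [ 1.21  0.13  1.49 -0.    1.52 -0.09]
[[-0.962  0.273 -0.001]
 [ 0.273  0.962 -0.002]
 [ 0.    -0.002 -1.   ]]
1 (array([-0.419, -0.214,  0.018]), array([ 12.8, -17.1,  72.9]))
-1 (array([-0.419, -0.214,  0.018]), array([  18.5,   13.8, -105.1]))
disp right near corner base [ 0.439 -0.063  0.   ] alt tops [ 0.367 -0.115  0.29 ] [ 0.535 -0.322  0.297] [ 0.434 -0.075  0.308]
disp2 [0.559 0.344 0.209] [0.559 0.329 0.2  ] [0.318 0.55  0.2  ]
disp1 [0.613 0.366 0.199] [0.868 0.179 0.205] [0.612 0.356 0.2  ]
```

```bash
python3 - <<'E'
from h import *
print(plan(-138,1,320,14))
E
python3 -m pendant '{"travel":[[0,0,-0.05],[0,0,-0.1],[0,0,-0.1],[0,0,-0.1]],"twist":[[0,0,0],[0,0,0],[0,0,0],[0,0,0]]}' 0.57
python3 - <<'E'
from h import *
where();print(plan(-138,1,320,14))
E
```

```text
(array([-0.4223, -0.226 , -0.102 ]), array([  8.9, -12. ,  73.3]))
time_s: 0.5
position: [0.1642, 0.5779, 0.3204]
tool_rot: [0.433, 3.111, 0.005]
wrist_force: [1.2, 0.4, 0.3]
grip_width: 0.708
grip_force: 0.0
t 0.5 C [-474.6 -340.4  320.4] F [-0.3  1.2  0.3] tilt -0.2 w 0.708 j [ 1.21  0.11  1.33 -0.    1.7  -0.09]
(array([-4.222e-01, -2.271e-01, -3.000e-04]), array([  9.2, -12.1,  73.3]))
```

```bash
python3 -m pendant '{"travel":[[-0.05,-0.03,0],[-0.1,-0.055,0],[-0.14,-0.08,0],[-0.18,-0.1,0],[-0.22,-0.12,0],[-0.26,-0.14,0],[-0.3,-0.16,0],[-0.34,-0.18,0]],"twist":[[1,-1.3,8],[2,-2.6,16],[3,-3.9,24],[4,-5.2,32],[5,-6.5,40],[6,-7.8,48],[7,-9.1,56],[8,-10.4,64]]}'
python3 - <<'E'
from h import *
where();print(plan(-138,1,320,14))
E
```

```text
time_s: 1.3
position: [0.4422, 0.3092, 0.3163]
tool_rot: [1.924, 2.276, -0.238]
wrist_force: [0.1, 0.5, -0.8]
grip_width: 0.428
grip_force: 0.0
t 1.3 C [-203.6  -64.6  316.3] F [-0.5  0.1 -0.8] tilt 12.6 w 0.428 j [ 0.64  0.08  1.39 -0.19  1.8   0.44]
(array([-0.0743,  0.0545,  0.0115]), array([ 0.8, -1.4,  9. ]))
```

```bash
python3 -m pendant '{"travel":[[-0.035,0.025,0.006],[-0.07,0.05,0.0115],[-0.074,0.0545,0.0115],[-0.074,0.0545,0.0115]],"twist":[[0.4,-0.7,5],[0.8,-1.4,9],[0.8,-1.4,9],[0.8,-1.4,9]]}'
python3 - <<'E'
from h import *
where();print(plan(-138,1,320,14),plan(-138,1,60,14))
E
```

```text
time_s: 1.7
position: [0.5083, 0.2455, 0.32]
tool_rot: [2.079, 2.105, -0.256]
wrist_force: [0.1, 0.5, -1.0]
grip_width: 0.434
grip_force: 0.0
t 1.7 C [-139.4    1.   320. ] F [-0.5  0.1 -1. ] tilt 14.0 w 0.434 j [ 0.5   0.14  1.32 -0.22  1.8   0.45]
(array([-0.0014, -0.    ,  0.0003]), array([-0. , -0. ,  0.3])) (array([0.0613, 0.0004, 0.2526]), array([-0. , -0. ,  0.3]))
```

```bash
python3 -m pendant '{"travel":[[0.01,0,0.04],[0.02,0,0.085],[0.031,0,0.13],[0.041,0,0.17],[0.051,0,0.21],[0.061,0,0.252],[0.061,0,0.252]],"twist":[[0,0,0.3],[0,0,0.3],[0,0,0.3],[0,0,0.3],[0,0,0.3],[0,0,0.3],[0,0,0.3]]}'
python3 - <<'E'
from h import *
where();print(plan(-138,1,18,14))
a=env.read_camera("scene")[150:270,280:440];b=env.read_camera("top")[165:265,130:260]
cv2.imwrite("pics/d.png",np.hstack([cv2.resize(a,(400,300),interpolation=2),cv2.resize(b,(390,300),interpolation=2)]))
E
```

```text
time_s: 2.4
position: [0.5021, 0.244, 0.0554]
tool_rot: [2.08, 2.106, -0.269]
wrist_force: [-1.0, -0.7, -0.5]
grip_width: 0.432
grip_force: 0.0
t 2.4 C [-137.9   -5.2   55.4] F [ 0.7 -1.  -0.5] tilt 14.2 w 0.432 j [ 0.5   0.29  1.63 -0.22  1.35  0.55]
(array([0.0092, 0.0066, 0.0362]), array([-0.5,  0.2,  0.3]))
```

View pics/d.png

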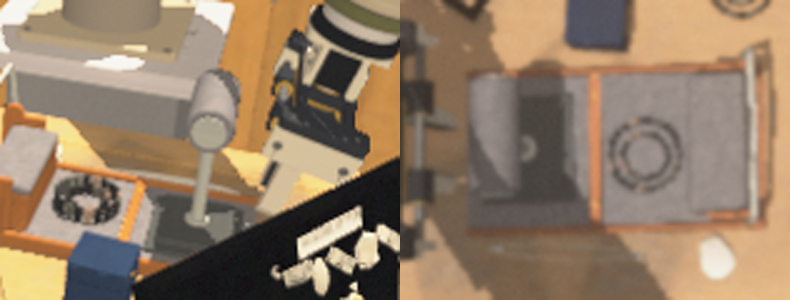

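The gripper hangs behind the stand with both fingers behind the foot end, and nothing is touched. Next: go down and push.

```bash
python3 -m pendant '{"travel":[[0.005,0.003,0.018],[0.009,0.0066,0.0355],[0.009,0.0066,0.0355],[0.009,0.0066,0.0355]],"twist":[[0,0,0],[-0.5,0.2,0.3],[-0.5,0.2,0.3],[-0.5,0.2,0.3]]}'
python3 - <<'E'
from h import *
where();print(plan(-123,1,18,14),plan(-108,1,18,14))
E
```

```text
time_s: 2.9
position: [0.5165, 0.2467, 0.0289]
tool_rot: [2.084, 2.093, -0.233]
wrist_force: [-0.8, -0.8, 0.5]
grip_width: 0.43
grip_force: 0.0
t 2.9 C [-140.6    9.2   28.9] F [ 0.8 -0.8  0.5] tilt 13.6 w 0.43 j [ 0.5   0.34  1.63 -0.23  1.28  0.57]
(array([-0.0146, -0.0084,  0.0146]), array([ 0.8, -0.4, -0.3])) (array([-0.0291, -0.0083,  0.0181]), array([ 0.8, -0.4, -0.3]))
```

```bash
python3 -m pendant '{"travel":[[0,0,0],[0,0,0]],"twist":[[0,0,0],[0,0,0]]}'
python3 - <<'E'
from h import *
where();print(plan(-130,1,18,14),env.state()["qvel"].round(3))
E
```

```text
time_s: 3.1
position: [0.5164, 0.2465, 0.0282]
tool_rot: [2.084, 2.093, -0.233]
wrist_force: [0.1, -0.4, -0.2]
grip_width: 0.429
grip_force: 0.0
t 3.1 C [-140.3    9.2   28.2] F [ 0.4  0.1 -0.2] tilt 13.6 w 0.429 j [ 0.5   0.34  1.63 -0.23  1.28  0.57]
(array([-0.0076, -0.0083,  0.0122]), array([ 0.8, -0.4, -0.3])) [ 0.001  0.007  0.008  0.001 -0.004  0.001]
```

```bash
python3 -m pendant '{"travel":[[-0.003,-0.004,0.006],[-0.0035,-0.0083,0.0115],[-0.0035,-0.0083,0.0115],[-0.006,-0.0083,0.012],[-0.0085,-0.0083,0.0125],[-0.011,-0.0083,0.013],[-0.011,-0.0083,0.013]],"twist":[[0.4,-0.2,0],[0.8,-0.4,-0.3],[0.8,-0.4,-0.3],[0.8,-0.4,-0.3],[0.8,-0.4,-0.3],[0.8,-0.4,-0.3],[0.8,-0.4,-0.3]]}'
python3 - <<'E'
from h import *
where();print(plan(-120,1,18,14),plan(-108,1,18,14))
E
```

```text
time_s: 3.8
position: [0.5075, 0.2316, 0.0163]
tool_rot: [2.083, 2.099, -0.259]
wrist_force: [-0.8, 0.6, -0.5]
grip_width: 0.43
grip_force: 0.0
t 3.8 C [-1.255e+02  1.000e-01  1.630e+01] F [-0.6 -0.8 -0.5] tilt 14.1 w 0.43 j [ 0.48  0.33  1.66 -0.23  1.27  0.56]
(array([-0.0057,  0.0009, -0.0003]), array([-0.1,  0.1, -0. ])) (array([-0.0174,  0.0009,  0.0026]), array([-0.1,  0.1, -0. ]))
```

```bash
python3 -m pendant '{"travel":[[-0.003,0.0009,-0.0008],[-0.005,0.0009,-0.0004],[-0.007,0.0009,0],[-0.009,0.0009,0.0005],[-0.011,0.0009,0.001],[-0.013,0.0009,0.0015],[-0.015,0.0009,0.002],[-0.017,0.0009,0.0025]],"twist":[[0,0,0],[0,0,0],[0,0,0],[0,0,0],[0,0,0],[0,0,0],[0,0,0],[0,0,0]]}'
python3 - <<'E'
from h import *
where();print(plan(-105,1,18,14))
E
```

```text
time_s: 4.6
position: [0.5084, 0.2148, 0.0179]
tool_rot: [2.083, 2.1, -0.259]
wrist_force: [-0.7, 3.4, -0.1]
grip_width: 0.43
grip_force: 1.4
t 4.6 C [-108.7    0.9   17.9] F [-3.4 -0.7 -0.1] tilt 14.1 w 0.43 j [ 0.46  0.31  1.69 -0.23  1.26  0.53]
(array([-0.0036,  0.0001,  0.0008]), array([-0.1,  0.1,  0. ]))
```

Sliding at about 3.4 N, which matches 0.6·m·g. I'll keep pushing until the force rises at the stop.

```bash
python3 -m pendant '{"travel":[[-0.0015,0,0.0003],[-0.003,0,0.0007],[-0.0045,0,0.001],[-0.0055,0,0.0013]],"twist":[[0,0,0],[0,0,0],[0,0,0],[0,0,0]]}'
python3 - <<'E'
from h import *
where()
E
```

```text
time_s: 5.0
position: [0.5082, 0.2135, 0.0182]
tool_rot: [2.086, 2.104, -0.251]
wrist_force: [-4.6, 24.7, 0.5]
grip_width: 0.431
grip_force: 12.2
t 5.0 C [-107.4    0.6   18.2] F [-24.8  -4.4   0.5] tilt 13.6 w 0.431 j [ 0.45  0.3   1.69 -0.23  1.26  0.52]
```

```bash
python3 -m pendant '{"travel":[[0,0,0],[0.005,0,-0.001],[0.015,0,-0.004],[0.028,0,-0.007],[0.028,0,-0.007]],"twist":[[0,0,0],[0,0,0],[0,0,0],[0,0,0],[0,0,0]]}'
python3 - <<'E'
from h import *
where();print(plan(-135,1,70,14),plan(-132,1,125,4),plan(-105,1,125,4))
a=env.read_camera("scene")[150:270,280:440];b=env.read_camera("top")[165:265,130:260]
cv2.imwrite("pics/e.png",np.hstack([cv2.resize(a,(266,200),interpolation=2),cv2.resize(b,(520,400),interpolation=2)[:200*2][:400:1][:, :520][::1][:200] if 0 else cv2.resize(b,(520,400),interpolation=2)[100:300]]))
E
```

```text
time_s: 5.5
position: [0.5083, 0.2395, 0.0179]
tool_rot: [2.082, 2.1, -0.259]
wrist_force: [0.2, -0.4, -0.7]
grip_width: 0.429
grip_force: 0.0
t 5.5 C [-133.4    1.    17.9] F [ 0.4  0.2 -0.7] tilt 14.1 w 0.429 j [ 0.49  0.34  1.65 -0.23  1.28  0.56]
(array([-0.0111, -0.0001, -0.0509]), array([-0.1,  0.1,  0.1])) (array([-0.0273, -0.0002, -0.1035]), array([-0.1, 10.1,  0.1])) (array([-0.0535, -0.0002, -0.097 ]), array([-0.1, 10.1,  0.1]))
```

View pics/e.png

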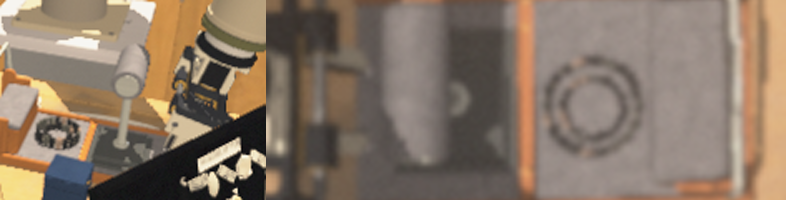

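The foot's front edge (≈517) is now flush with the stop strip (≈520) and the stand is square. Now up behind the bar.

```bash
python3 -m pendant '{"travel":[[-0.006,0,-0.025],[-0.012,0,-0.05],[-0.019,0,-0.075],[-0.027,0,-0.1035],[-0.036,0,-0.101],[-0.045,0,-0.099],[-0.0535,0,-0.097],[-0.0535,0,-0.097]],"twist":[[0,0,0],[0,1,0],[0,4,0],[0,7,0],[0,10,0],[0,10,0],[0,10,0],[0,10,0]]}'
python3 - <<'E'
from h import *
where();print(plan(-92,1,125,4))
S=env.state();R=Ro.from_rotvec(S["tool_rot"]).as_matrix();p0=S["position"]
# path for tipping, relative to now, tool axes
for th in list(range(0,66,5))+[66,68,70,72]:
    t=np.radians(th);bx=-21.5-42*np.cos(t)+130*np.sin(t);bz=10+42*np.sin(t)+130*np.cos(t)
    print(th,(R.T@(w(bx-21-7.5,1,bz-15)-p0)*1000).round(1),round(bx-28.5,1),round(bz-15,1))
E
```

```text
time_s: 6.4
position: [0.5079, 0.2083, 0.1238]
tool_rot: [2.179, 2.193, -0.085]
wrist_force: [-0.5, -0.3, -0.3]
grip_width: 0.432
grip_force: 0.0
t 6.4 C [-102.2    0.3  123.8] F [ 0.3 -0.5 -0.3] tilt 4.2 w 0.432 j [ 0.34  0.09  1.71 -0.07  1.37  0.35]
(array([-0.0103,  0.0007, -0.0004]), array([-0.3,  0.2, -0.1]))
0 [-10.3   0.7  -0.4] -92.0 125.0
5 [-21.9   0.7  -2.8] -80.5 128.2
10 [-33.8   0.7  -4. ] -68.8 130.3
15 [-45.7   0.7  -4.3] -56.9 131.4
20 [-57.6   0.8  -3.5] -45.0 131.5
25 [-69.4   0.8  -1.7] -33.1 130.6
30 [-80.9   0.8   1.2] -21.4 128.6
35 [-92.2   0.8   5. ] -9.8 125.6
40 [-103.1    0.9    9.8] 1.4 121.6
45 [-113.6    0.9   15.6] 12.2 116.6
50 [-123.5    0.9   22.2] 22.6 110.7
55 [-132.8    1.    29.6] 32.4 104.0
60 [-141.4    1.    37.9] 41.6 96.4
65 [-149.2    1.1   46.9] 50.1 88.0
66 [-150.7    1.1   48.7] 51.7 86.2
68 [-153.5    1.1   52.6] 54.8 82.6
70 [-156.3    1.1   56.5] 57.8 78.9
72 [-158.8    1.2   60.5] 60.7 75.1
```

```bash
python3 -m pendant '{"travel":[[-0.005,0.0007,-0.0004],[-0.009,0.0007,-0.0005],[-0.012,0.0007,-0.001],[-0.015,0.0007,-0.0015],[-0.019,0.0007,-0.002],[-0.023,0.0007,-0.003],[-0.027,0.0007,-0.0035],[-0.032,0.0007,-0.004]],"twist":[[0,0,0],[0,0,0],[0,0,0],[0,0,0],[0,0,0],[0,0,0],[0,0,0],[0,0,0]]}'
python3 - <<'E'
from h import *
where();print(plan(-45,1,131.5,4))
E
```

```text
time_s: 7.2
position: [0.5097, 0.1778, 0.1315]
tool_rot: [2.177, 2.194, -0.08]
wrist_force: [0.3, 1.5, 1.1]
grip_width: 0.434
grip_force: 0.9
t 7.2 C [-71.7   1.9 131.5] F [-1.5  0.3  1.1] tilt 4.1 w 0.434 j [ 0.29  0.05  1.73 -0.07  1.38  0.29]
(array([-0.0266, -0.0009,  0.0019]), array([-0.1,  0.1, -0. ]))
```

Run:
```python
from h import *
a=env.read_camera("scene")[140:270,260:440]
cv2.imwrite("pics/f.png",cv2.resize(a,(720,520),interpolation=2))
```

```text
(no output)
```

View pics/f.png

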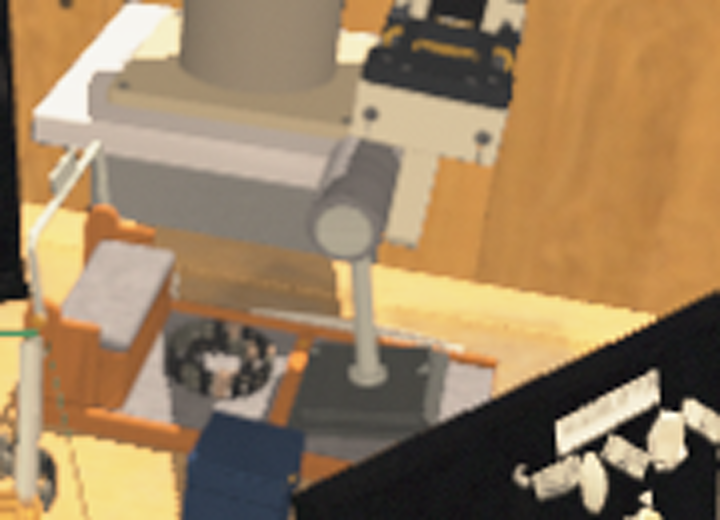

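The stand is tipping about its toe by roughly 8°, with the fingers flat behind the bar and straddling the stem. Continuing.

```bash
python3 -m pendant '{"travel":[[-0.004,0,0],[-0.009,0,0],[-0.014,0,0],[-0.019,0,0.001],[-0.024,0,0.0015],[-0.029,0,0.002],[-0.034,0,0.003],[-0.039,0,0.004]],"twist":[[0,0,0],[0,0,0],[0,0,0],[0,0,0],[0,0,0],[0,0,0],[0,0,0],[0,0,0]]}'
python3 - <<'E'
from h import *
where()
for q in((-21,1,127),(-10,1,124),(1,1,119.5),(12,1,114.5)):print(plan(*q,4))
E
```

```text
time_s: 8.05
position: [0.5099, 0.1385, 0.13]
tool_rot: [2.178, 2.194, -0.08]
wrist_force: [-0.5, 1.4, 0.7]
grip_width: 0.428
grip_force: 0.6
t 8.05 C [-32.3   1.7 130. ] F [-1.4 -0.5  0.7] tilt 4.1 w 0.428 j [ 0.22  0.02  1.77 -0.07  1.37  0.22]
(array([-0.0111, -0.0007,  0.0038]), array([-0.1,  0.1, -0. ]))
(array([-0.0219, -0.0007,  0.0076]), array([-0.1,  0.1, -0. ]))
(array([-0.0325, -0.0007,  0.0128]), array([-0.1,  0.1, -0. ]))
(array([-0.0431, -0.0007,  0.0186]), array([-0.1,  0.1, -0. ]))
```

```bash
python3 -m pendant '{"travel":[[-0.005,0,0.0015],[-0.01,0,0.003],[-0.015,0,0.005],[-0.02,0,0.007],[-0.025,0,0.009],[-0.03,0,0.0115],[-0.035,0,0.014],[-0.0395,0,0.0165]],"twist":[[0,0,0],[0,0,0],[0,0,0],[0,0,0],[0,0,0],[0,0,0],[0,0,0],[0,0,0]]}'
python3 - <<'E'
from h import *
where()
for q in((22.6,1,110),(32,1,103),(41,1,95.5),(50,1,87.5),(55,1,83)):print(plan(*q,4))
E
```

```text
time_s: 8.85
position: [0.5101, 0.0979, 0.1162]
tool_rot: [2.178, 2.194, -0.08]
wrist_force: [-0.7, 0.8, -0.4]
grip_width: 0.431
grip_force: 0.3
t 8.85 C [  8.2   1.7 116.2] F [-0.8 -0.7 -0.4] tilt 4.1 w 0.431 j [ 0.14  0.    1.81 -0.07  1.34  0.15]
(array([-0.0139, -0.0006,  0.0072]), array([-0.1,  0.1, -0. ]))
(array([-0.0228, -0.0006,  0.0148]), array([-0.1,  0.1, -0. ]))
(array([-0.0312, -0.0006,  0.023 ]), array([-0.1,  0.1, -0. ]))
(array([-0.0396, -0.0006,  0.0316]), array([-0.1,  0.1, -0. ]))
(array([-0.0443, -0.0006,  0.0364]), array([-0.1,  0.1, -0. ]))
```

```bash
python3 -m pendant '{"travel":[[-0.003,0,0.001],[-0.006,0,0.0025],[-0.009,0,0.004],[-0.012,0,0.006],[-0.015,0,0.008],[-0.018,0,0.0105],[-0.0205,0,0.0125],[-0.023,0,0.015]],"twist":[[0,0,0],[0,0,0],[0,0,0],[0,0,0],[0,0,0],[0,0,0],[0,0,0],[0,0,0]]}'
python3 - <<'E'
from h import *
where()
for q in((41,1,95.5),(46,1,91.5),(50,1,87.5),(55,1,83)):print(plan(*q,4))
a=env.read_camera("scene")[140:270,260:440]
cv2.imwrite("pics/g.png",cv2.resize(a,(720,520),interpolation=2))
E
```

```text
time_s: 9.65
position: [0.5104, 0.0741, 0.103]
tool_rot: [2.177, 2.194, -0.08]
wrist_force: [0.1, 0.4, 0.1]
grip_width: 0.426
grip_force: 0.2
t 9.65 C [ 32.    1.8 103. ] F [-0.4  0.2  0.1] tilt 4.1 w 0.426 j [ 0.1   0.    1.84 -0.07  1.31  0.11]
(array([-0.0084, -0.0008,  0.0082]), array([-0.1,  0.1, -0. ]))
(array([-0.0131, -0.0008,  0.0125]), array([-0.1,  0.1, -0. ]))
(array([-0.0168, -0.0008,  0.0168]), array([-0.1,  0.1, -0. ]))
(array([-0.0215, -0.0007,  0.0216]), array([-0.1,  0.1, -0. ]))
```

View pics/g.png

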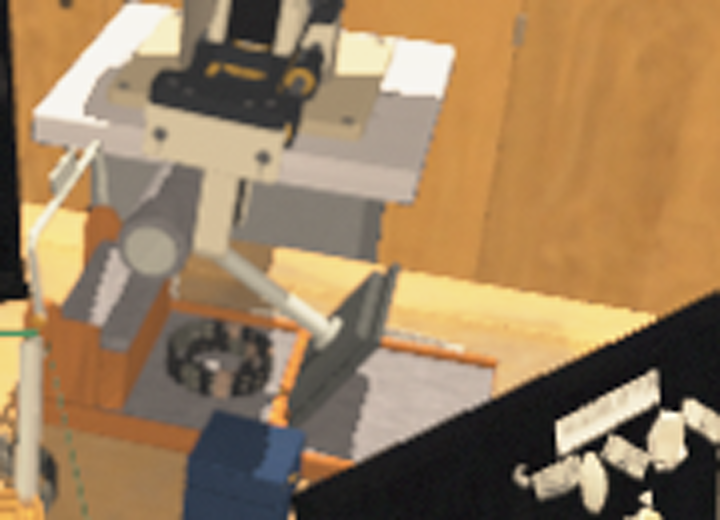

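The stand is tipped about 55° with its toe at the stop, and the bar at about (150,250) is nearing the pad. Now slowly through the balance point.

```bash
python3 -m pendant '{"travel":[[-0.002,0,0.0015],[-0.004,0,0.0035],[-0.006,0,0.0055],[-0.008,0,0.0075],[-0.01,0,0.0095],[-0.012,0,0.0115],[-0.0135,0,0.013],[-0.015,0,0.0145]],"twist":[[0,0,0],[0,0,0],[0,0,0],[0,0,0],[0,0,0],[0,0,0],[0,0,0],[0,0,0]]}'
python3 - <<'E'
from h import *
where()
E
python3 -m pendant '{"travel":[[-0.001,0,0.001],[-0.002,0,0.002],[-0.003,0,0.003],[-0.004,0,0.004],[-0.005,0,0.005],[-0.006,0,0.006],[-0.007,0,0.007],[-0.008,0,0.008]],"twist":[[0,0,0],[0,0,0],[0,0,0],[0,0,0],[0,0,0],[0,0,0],[0,0,0],[0,0,0]]}'
python3 - <<'E'
from h import *
where()
E
```

```text
time_s: 10.5
position: [0.5104, 0.0582, 0.0895]
tool_rot: [2.178, 2.195, -0.08]
wrist_force: [0.0, -0.3, -0.1]
grip_width: 0.429
grip_force: 0.1
t 10.5 C [47.9  1.6 89.5] F [ 0.3  0.  -0.1] tilt 4.1 w 0.429 j [ 0.07  0.01  1.86 -0.07  1.28  0.08]
time_s: 11.3
position: [0.5105, 0.0497, 0.0822]
tool_rot: [2.178, 2.195, -0.08]
wrist_force: [0.1, 0.9, 0.8]
grip_width: 0.427
grip_force: 0.0
t 11.3 C [56.4  1.6 82.2] F [-0.9  0.1  0.8] tilt 4.1 w 0.427 j [ 0.05  0.02  1.87 -0.07  1.26  0.06]
```

```bash
python3 -m pendant '{"travel":[[-0.001,0,0],[-0.002,0,0.001],[-0.003,0,0.001],[-0.004,0,0.001],[-0.005,0,0.001],[-0.005,0,0.001]],"twist":[[0,0,0],[0,0,0],[0,0,0],[0,0,0],[0,0,0],[0,0,0]]}'
python3 - <<'E'
from h import *
where()
im=env.read_camera("scene")
for th,sl in((68,0),(70,0),(77,5)):
    t=np.radians(th);P=lambda x,y,z:w(-21.5-sl+(x-42)*np.cos(t)+z*np.sin(t),y,10-(x-42)*np.sin(t)+z*np.cos(t))
    print(th,proj("scene",[P(0,48,130),P(-42,48,0),P(-42,-48,0),P(-42,-48,5)]).round(1).tolist(), toC(P(0,0,130)).round(1))
a=im[140:270,260:440]
cv2.imwrite("pics/h.png",cv2.resize(a,(720,520),interpolation=2))
E
```

```text
time_s: 11.9
position: [0.5104, 0.0466, 0.0814]
tool_rot: [2.179, 2.197, -0.076]
wrist_force: [0.4, 9.1, -1.3]
grip_width: 0.428
grip_force: 4.7
t 11.9 C [59.5  1.6 81.4] F [-9.1  0.5 -1.3] tilt 3.9 w 0.428 j [ 0.04  0.02  1.87 -0.07  1.26  0.05]
68 [[287.4, 206.7], [347.0, 221.6], [352.9, 202.2], [351.1, 201.1]] [83.3  0.  97.6]
70 [[286.0, 207.9], [345.8, 221.0], [351.8, 201.6], [349.9, 200.6]] [86.3 -0.  93.9]
77 [[283.9, 212.8], [343.8, 219.4], [349.9, 200.2], [348.0, 199.4]] [90.7 -0.  80.2]
```

View pics/h.png

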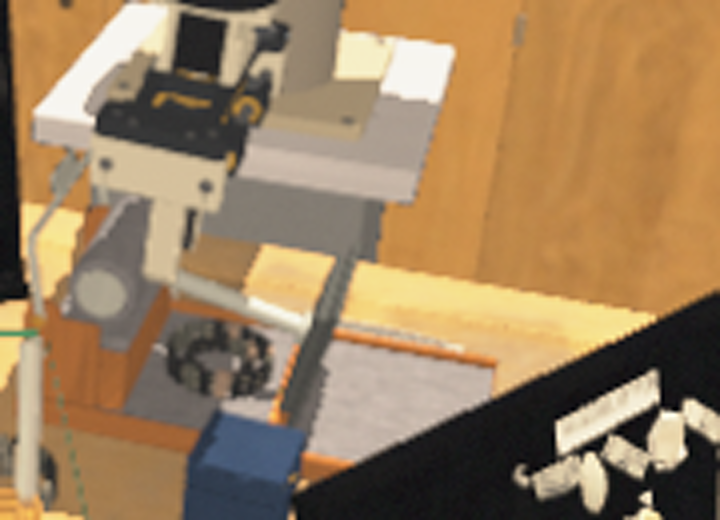

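The bar end is at crop (102,292), full image (285.5,213), which matches the lying pose at 77°. The stand lies on the pad, so I back off, rise, close the fingers and go past the bail.

```bash
python3 -m pendant '{"travel":[[0.006,0,0],[0.014,0,-0.002],[0.014,0,-0.035],[0.014,0,-0.08],[0.014,0,-0.12],[0.014,0,-0.12],[0.014,0,-0.12]],"twist":[[0,0,0],[0,0,0],[0,0,0],[0,0,0],[0,0,0],[0,0,0],[0,0,0]]}'
python3 - <<'E'
from h import *
where();print(plan(158,0,200,12))
E
```

```text
time_s: 12.65
position: [0.5116, 0.0676, 0.2018]
tool_rot: [2.176, 2.193, -0.076]
wrist_force: [-0.1, 0.6, -1.1]
grip_width: 0.431
grip_force: 0.0
t 12.65 C [ 38.5   2.8 201.8] F [-0.6 -0.1 -1.1] tilt 4.1 w 0.431 j [ 0.08 -0.08  1.73 -0.07  1.49  0.08]
(array([-0.119 , -0.0028,  0.0103]), array([ 0.1, -7.9, -0. ]))
```

```bash
python3 -m pendant '{"travel":[[-0.03,-0.001,0],[-0.06,-0.002,0],[-0.09,-0.003,0.004],[-0.119,-0.003,0.01],[-0.119,-0.003,0.01],[-0.119,-0.003,0.01],[-0.119,-0.003,0.01]],"twist":[[0,-2,0],[0,-4,0],[0,-6,0],[0,-8,0],[0,-8,0],[0,-8,0],[0,-8,0]]}' 1
python3 - <<'E'
from h import *
where();print(plan(158,0,127,12))
print(plan(158,0,165,12))
E
```

```text
time_s: 13.35
position: [0.5081, -0.0514, 0.198]
tool_rot: [2.103, 2.121, -0.225]
wrist_force: [0.1, 1.4, 0.7]
grip_width: 0.004
grip_force: 0.0
t 13.35 C [157.5  -1.5 198. ] F [-1.4  0.1  0.7] tilt 12.0 w 0.004 j [-0.05 -0.1   1.77 -0.21  1.46 -0.03]
(array([0.0143, 0.0018, 0.0695]), array([-0.2,  0. ,  0. ]))
(array([0.0064, 0.0017, 0.0324]), array([-0.2,  0. ,  0. ]))
```

```bash
python3 -m pendant '{"travel":[[0.005,0.0018,0.025],[0.01,0.0018,0.05],[0.013,0.0018,0.066],[0.013,0.0018,0.066],[0.013,0.0018,0.066]],"twist":[[0,0,0],[0,0,0],[0,0,0],[0,0,0],[0,0,0]]}'
python3 - <<'E'
from h import *
where()
for d in range(-8,53,5):
    f=np.radians(d);x=120-60*np.sin(f)+1.5*np.cos(f)+7.3;z=70+60*np.cos(f)+1.5*np.sin(f)+1.6
    print(d,round(x,1),round(z,1),plan(x,0,z,12)[0])
E
```

```text
time_s: 13.85
position: [0.5102, -0.0527, 0.1318]
tool_rot: [2.102, 2.12, -0.225]
wrist_force: [0.9, 0.5, 0.5]
grip_width: 0.004
grip_force: 0.0
t 13.85 C [158.8   0.5 131.8] F [-0.4  0.9  0.5] tilt 12.1 w 0.004 j [-0.05 -0.04  1.84 -0.22  1.34 -0.01]
-8 137.1 130.8 [ 0.0214 -0.0005 -0.0035]
-3 131.9 131.4 [ 0.0263 -0.0005 -0.0053]
2 126.7 131.6 [ 0.0314 -0.0005 -0.0065]
7 121.5 131.3 [ 0.0366 -0.0005 -0.0073]
12 116.3 130.6 [ 0.0418 -0.0005 -0.0077]
17 111.2 129.4 [ 0.047  -0.0005 -0.0076]
22 106.2 127.8 [ 0.0523 -0.0005 -0.0071]
27 101.4 125.7 [ 0.0574 -0.0005 -0.0061]
32 96.8 123.3 [ 0.0624 -0.0005 -0.0046]
37 92.4 120.4 [ 0.0673 -0.0005 -0.0027]
42 88.3 117.2 [ 0.072  -0.0004 -0.0004]
47 84.4 113.6 [ 0.0765 -0.0004  0.0023]
52 80.9 109.7 [ 0.0807 -0.0004  0.0053]
```

```bash
python3 -m pendant '{"travel":[[0.01,0,-0.002],[0.019,0,-0.003],[0.0245,0,-0.0045],[0.03,0,-0.006],[0.0366,0,-0.0073],[0.0418,0,-0.0077],[0.047,0,-0.0076],[0.0523,0,-0.0071]],"twist":[[0,0,0],[0,0,0],[0,0,0],[0,0,0],[0,0,0],[0,0,0],[0,0,0],[0,0,0]]}'
python3 - <<'E'
from h import *
where()
for d in range(27,53,5):
    f=np.radians(d);x=120-60*np.sin(f)+1.5*np.cos(f)+7.3;z=70+60*np.cos(f)+1.5*np.sin(f)+1.6
    print(d,round(x,1),round(z,1),plan(x,0,z,12)[0])
E
```

```text
time_s: 14.65
position: [0.5098, -0.0002, 0.1275]
tool_rot: [2.103, 2.119, -0.225]
wrist_force: [1.1, -0.5, 0.1]
grip_width: 0.004
grip_force: 0.2
t 14.65 C [106.4   0.5 127.5] F [0.5 1.  0.1] tilt 12.1 w 0.004 j [ 0.05 -0.03  1.84 -0.22  1.35  0.1 ]
27 101.4 125.7 [ 0.0052 -0.0005  0.0007]
32 96.8 123.3 [ 0.0102 -0.0005  0.0021]
37 92.4 120.4 [ 0.0151 -0.0005  0.004 ]
42 88.3 117.2 [ 0.0198 -0.0005  0.0063]
47 84.4 113.6 [ 0.0243 -0.0005  0.009 ]
52 80.9 109.7 [ 0.0286 -0.0005  0.012 ]
```

```bash
python3 -m pendant '{"travel":[[0.005,0,0.0007],[0.01,0,0.002],[0.015,0,0.004],[0.0195,0,0.0063],[0.022,0,0.0076],[0.0243,0,0.009],[0.026,0,0.0101]],"twist":[[0,0,0],[0,0,0],[0,0,0],[0,0,0],[0,0,0],[0,0,0],[0,0,0]]}'
python3 - <<'E'
from h import *
where()
E
python3 -m pendant '{"travel":[[0.0009,0,0.0007],[0.0018,0,0.0014],[0.0018,0,0.0014]],"twist":[[0,0,0],[0,0,0],[0,0,0]]}'
python3 - <<'E'
from h import *
where()
E
```

```text
time_s: 15.35
position: [0.5095, 0.0228, 0.112]
tool_rot: [2.103, 2.119, -0.225]
wrist_force: [-0.9, 0.5, 0.1]
grip_width: 0.006
grip_force: 0.1
t 15.35 C [ 83.3   0.4 112. ] F [-0.5 -0.9  0.1] tilt 12.1 w 0.006 j [ 0.1  -0.    1.84 -0.22  1.33  0.15]
time_s: 15.65
position: [0.5096, 0.0241, 0.1106]
tool_rot: [2.102, 2.119, -0.225]
wrist_force: [0.0, -1.3, 1.2]
grip_width: 0.005
grip_force: 0.4
t 15.65 C [ 82.    0.5 110.6] F [1.3 0.  1.2] tilt 12.1 w 0.005 j [ 0.1   0.    1.84 -0.22  1.33  0.15]
```

```bash
python3 -m pendant '{"travel":[[0.0007,0,0.0007],[0.0014,0,0.0014],[0.0014,0,0.0014]],"twist":[[0,0,0],[0,0,0],[0,0,0]]}'
python3 - <<'E'
from h import *
where()
E
```

```text
time_s: 15.95
position: [0.5097, 0.0246, 0.1098]
tool_rot: [2.102, 2.118, -0.226]
wrist_force: [-2.9, -3.4, 7.3]
grip_width: 0.007
grip_force: 4.0
t 15.95 C [ 81.6   0.7 109.8] F [ 3.4 -3.   7.3] tilt 12.2 w 0.007 j [ 0.1   0.    1.84 -0.22  1.33  0.15]
```

The force rose to 7 N: the bail is on the bar. Retract and check.

```bash
python3 -m pendant '{"travel":[[-0.003,0,-0.005],[-0.008,0,-0.014],[-0.012,0,-0.05],[-0.012,0,-0.1],[-0.012,0,-0.15],[-0.012,0,-0.18],[-0.012,0,-0.18]],"twist":[[0,0,0],[0,0,0],[0,0,0],[0,0,0],[0,0,0],[0,0,0],[0,0,0]]}'
python3 - <<'E'
from h import *
where()
im=env.read_camera("scene");t=np.radians(77)
P=lambda x,y,z:w(-26.5+(x-42)*np.cos(t)+z*np.sin(t),y,10-(x-42)*np.sin(t)+z*np.cos(t))
print("bar end",proj("scene",[P(0,48,130)]).round(1))
for v in(.85,.93,1,1.06,1.1):
    g=v-np.radians(10);print(v,((proj("scene",[w(120-r*np.sin(g),y,70+r*np.cos(g)) for r,y in((50,70),(50,-70),(68,0))])-[240,150])*5).round(0).tolist())
cv2.imwrite("pics/i.png",cv2.resize(im[150:260,240:390],None,fx=5,fy=5,interpolation=2))
E
```

```text
time_s: 16.65
position: [0.5122, 0.0521, 0.2942]
tool_rot: [2.099, 2.115, -0.211]
wrist_force: [-0.7, 0.6, -0.3]
grip_width: 0.008
grip_force: 0.0
t 16.65 C [ 54.    3.4 294.2] F [-0.6 -0.7 -0.3] tilt 12.0 w 0.008 j [ 0.15 -0.09  1.59 -0.21  1.66  0.13]
bar end [[283.9 212.8]]
0.85 [[213.0, 282.0], [291.0, 156.0], [279.0, 192.0]]
0.93 [[219.0, 288.0], [297.0, 161.0], [287.0, 200.0]]
1 [[224.0, 294.0], [301.0, 167.0], [294.0, 208.0]]
1.06 [[228.0, 299.0], [305.0, 171.0], [299.0, 215.0]]
1.1 [[231.0, 303.0], [307.0, 174.0], [302.0, 219.0]]
```

View pics/i.png

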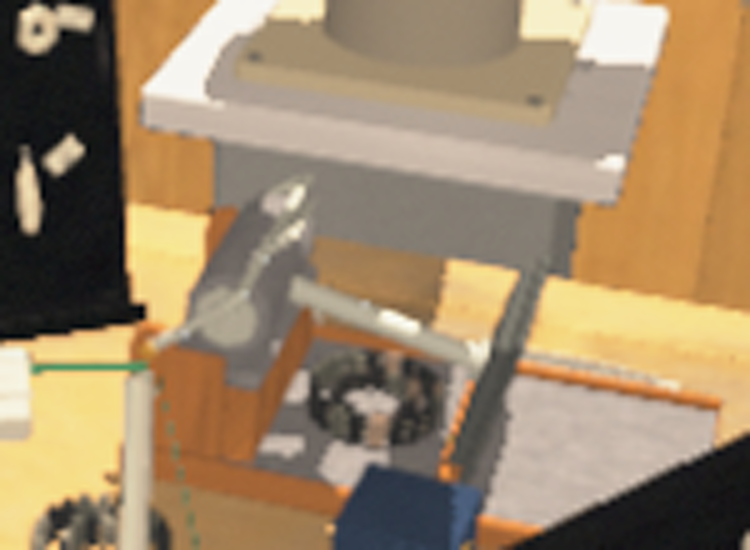

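The bail's crossbar runs from about (238,297) to (309,180), lying across the bar at roughly 1.06 rad. The bar end is at (226,315) on the pad, the foot is at the stop, and the bystanders in view (bracelets, ring box) look in place. Handing in.

```bash
python3 -c "
from plant import env
print(env.close_job())"
```

```text
the job is handed in; nothing more can be done
None
```

I handed the job in at about 17 s, with no verdict shown: the stand slid square to the stop and was tipped slowly onto the pad, and the last picture shows it lying there with the bail across the bar at about 1.06 rad and the robot clear.

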